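Shut, lock and start the circuit-board test jig

ROBOT

A 6-joint arm with a two-finger parallel gripper is mounted at the origin on the work surface. World frame = base frame: x ahead of the robot, y to its left, z up, the work surface at z = 0. Lengths are in mm, angles in degrees, forces in N, time in s.
With the tool pointing down it reaches from about 350 to 925 mm from the base axis. Payload 6.4 kg.
Tool frame: the origin (TCP) lies midway between the tips of the shut fingers; the grasp point (between the pads) lies ctrl.grip_depth behind it (ctrl.grip_depth is the distance from the TCP to the grasp point, in mm); x points along the fingers, z is the direction in which the jaws open and shut, and the axes are right-handed (so a half turn about x gives the same grasp; the last joint's range is limited). The gripper opens to 94 mm and grips with 3 to 60 N. Pads are 16 mm wide; open, the fingers measure 119 mm over their backs; the gripper's body (75 mm by 177 mm) begins 78 mm behind the grasp point.
Start: joints at [-82.684, 14.043, 89.255, -0, 76.702, -9.975], TCP at [193.21, -620.632, 205.455] pointing down, gripper open.
Joint ranges: [-179.41, 179.41], [-58.25, 129.5], [7.25, 145.43], [-54.29, 234.29], [11.92, 165.04], [-157.13, 157.13]. Speed limits (degrees/s): [147.25, 147.25, 180, 180, 180, 180].

INTERFACE

Orientations are given as [roll, pitch, yaw] about the fixed x, y, z axes, in that order (R = Rz(yaw) Ry(pitch) Rx(roll)).
In Python, from bench import ctrl gives the robot as it stands.
- The arm moves only by the tool move_arm, never from a script. Its argument "increments" is a list of rows, each a list of 2 entries, a list of its own where there are three numbers: the shift along the tool's x, y, z in m, then the turn about the tool's x in rad. In form: [[[tx, ty, tz], twist], ...]. A call has 1 to 10 rows; each row is the pose to reach, as a shift and turn from the pose commanded when the call began, along the tool's axes at that moment; what a row does not reach only later rows make up. A row lasts 1/8 s, in which the tool goes at most 62.5 mm and 10.7 degrees, less where a joint would pass 70% of its speed; a pose out of reach is approached as far as the arm can. A call with a gripper value outside its range is refused whole. "hand" is the closure, from -1 (fully open) to 1 (shut), set as the call begins (left out, the last holds). The fingers move at their own pace and stop on an object; "squeeze" is the grip in N (left out, the last holds). Time passes only in rows, so rows that repeat a pose let the fingers close. It gives the time, the measured TCP pose, the force and the opening at its end, in the units of the state.
- ctrl.read_state(): the state, without advancing time (a new reading comes with each control period).
- ctrl.get_image(name): name is "scene" or "top" or "wrist"; returns (picture, depth): 420x560x3 uint8, red, green, blue; 420x560 float32, mm along the optical axis (not along the pixel's ray), 0 where there is no reading.
- ctrl.camera_info(name): a dict with "fovy" (degrees; the focal length in pixels is half the picture's height over the tangent of half this angle, whatever the lens; pixels are square), "cx", "cy" (the principal point, pixels), "cam_to_world" (4x4, takes a point from camera to world coordinates); the wrist camera has in their place "hand_eye" (4x4, takes a point from camera to tool coordinates, whose origin is the TCP and whose axes are the tool frame's). Camera axes: x right, y down, z forward; pixel columns grow to the right and rows downward; lengths in mm; the calibration is good to about 2 mm. A picture is of the moment at which its call begins: read the wrist's pose just before it. camera_info takes no time and is no camera call.
- ctrl.close_job(): hands the job in, once; it reports no verdict.
The state is a dict: "clock": time; "q": joint angles; "qd": joint speeds; "joint_torque": joint torques, N m; "eef_pos": TCP position; "ee_rot": TCP orientation; "contact_force": force on the tool from outside, world axes, zero at the start; "wrist_torque": the same for the moment, N m; "opening": finger opening in mm.
Only numpy, scipy, OpenCV 4.12 (cv2) and the standard library are available. Lean on these libraries where they do the work, as an engineer would, in place of code of your own. Each camera call takes 0.05 s, during which the arm holds its last target.

TASK

A circuit board is lying ready in the clamshell test jig. With the fingertips, swing the jig's raised lid fully shut without slamming it, then push the slide bolt all the way across so that it locks over the lid's front lip, and then press the large start button fully down and let it come up again. Do not press the small stop button, leave the board lying in its nest, and leave everything else on the bench where it is.

Things in the scene. Friction and masses are not known exactly. Their poses are not given: they have to be found in the camera images.
- jig: Test jig, a grey case 230 (x) x 280 (y) x 85 mm high, fixed to the bench. Origin: centre of its underside, on the bench. Its x points from its front edge to the hinge at the back, its y to its left, z up; it stands turned by up to 20 degrees. The front of its top (x -115 to -32 mm) is a flat deck, 85 mm above the bench, with the bolt and the two buttons; behind it the board lies in a shallow nest.
- lid (a joint): Angle of the lid, rad: 0 shut (level), growing as it opens; about 1.57 is upright, end stop at 1.8. Stiff friction hinge: it stays at any angle where it is left, and takes about 2 to 7 N at its front edge to push shut. Shut, it lies against a stop.
- lid_hinge (a point): Point on the lid's hinge axis, at mid-width, at jig x +105 mm and 90 mm above the bench. The axis runs along the jig's y. Its own axes are the lid's: x from the lid's front edge to the hinge, y along the hinge, z out of the lid's upper (outer) face. When the lid is raised this face looks away from the front of the jig.
- lid_front (a point): Middle of the front edge of the lid's upper face; moves with the lid. Lid: aluminium frame with a flush clear plate, 240 mm wide, 15 mm thick, front edge 140 mm from the hinge axis, upper face 13 mm over the axis (shut: 103 mm above the bench). From the middle of the front edge a steel lip, 60 mm wide and 8 mm thick, stands out 25 mm; its top is 97 mm above the bench when shut.
- bolt (a joint): Travel of the slide bolt, m: 0 fully drawn (open), 0.034 fully across (locked, end stop). It slides along the jig's -y and starts drawn or nearly so. About 3 N moves it; it stays where it is left. A lid that is not shut cannot come down past a bolt that is across.
- bolt_knob (a point): Centre of the top of the bolt's upright thumb knob (black, 16 mm diameter, straight side 118 to 143 mm above the bench). With the bolt drawn it stands at jig x -48, y +124 mm. The bolt is a 10 mm bar, 106 mm above the bench, through two steel staples (tops 117 mm above the bench, jig y 46 to 82 mm); going across, its tip slides over the lip of the shut lid.
- start (a joint): Travel of the start button, m: 0 up, 0.006 fully down. A spring returns it; fully down takes 5 N.
- start_top (a point): Centre of the top of the start button: the large round grey button (34 mm cap) in the middle of the deck, at jig x -88, y 0, its top 103 mm above the bench.
- stop (a joint): Travel of the stop button, m: 0 up, 0.005 fully down. Not to be pressed.
- stop_top (a point): Centre of the top of the stop button: the small round grey button (18 mm cap) on the right of the deck, at jig x -88, y -85 mm, its top 102 mm above the bench.
- board_center (a point): Centre of the green circuit board, 92 x 112 x 2 mm, lying loose in the jig's nest under the lid. Stays there.
- nest (a point): Where the board's centre belongs, in the jig.
- relay: Loose black relay, 14 x 28 x 16 mm, lying on the jig's deck to the left of the start button. Origin: centre of its underside. Bystander.
- driver: Screwdriver with a yellow handle, about 170 mm, lying on the bench left of the jig. Bystander.
- pliers: Pliers with red handles, about 140 mm, lying on the bench right of the jig. Bystander.
- meter: Analogue multimeter, 130 x 165 x 60 mm, on the left of the bench. Bystander.
- flux: Small white bottle with a green cap, 38 mm diameter, 120 mm high, on the left of the bench. Bystander.
- solder: Spool of solder standing on its flange, 62 mm diameter, 45 mm high, on the right of the bench. Bystander.
- cells: Black two-cell battery holder, 62 x 32 x 15 mm, on the right of the bench. Bystander.
Not all that is in view belongs to the job. What is meant by the part that bears board_center is not blue, purple or white, and is the larger of those in its own colour.

How it is judged (in metres and radians):
On the way, in this order (a step that is already met when the one before it is completed fails the run):
1. the lid is fully shut (value of joint lid below 0.03 rad), for 0.2 s.
2. the slide bolt is pushed all the way across, over the lip of the shut lid (value of joint bolt above 0.03 m and value of joint lid below 0.03 rad), for 0.2 s.
3. the start button is pressed fully down (value of joint start above 0.0045 m and value of joint bolt above 0.03 m), for 0.1 s.
At the end, for the whole second after the job is handed in: The lid is shut (within 0.03 rad), the bolt is across (within 4 mm of its stop), the start button has been pressed and is up again (within 1.5 mm), the stop button is up, and the board lies still in its nest (within 6 mm) (all of step 2 and value of joint each of start, stop below 0.0015 m and distance between board_center and nest below 0.006 m and linear speed of board below 0.01 m/s); the robot touches nothing.
It fails at once if the lid is slammed (moves shut faster than 3 rad/s) (velocity of joint lid below -3 rad/s).
It fails at once if the stop button is pressed (value of joint stop above 0.003 m).
It fails at once if the board is lifted or pushed out of its nest (over 10 mm) (distance between board_center and nest above 0.01 m).
It fails at once if a thing lying about is picked up or pushed away (over 25 mm) (distance of any of relay, driver, pliers, meter, flux, solder, cells from where it was at the start of the episode above 0.025 m).
It also fails if it takes over 50 s, if anything falls off the work surface, if the arm or the gripper's body presses on something with over 40 N, if the wrist force passes 120 N, or if a joint passes its speed limit or range.

## Working session

There is one attempt and no reset: what is moved stays moved. The work goes in short steps, Python scripts to look and compute and a tool call to move; the robot and the scene stay as the last step left them, time stands still between calls to the robot, and variables do not carry over. Pictures are saved under pics/ and viewed, and the job is handed in when it is done.

Besides the shell and the picture viewer there is one more tool, called after "Call:" in YAML: its name, and indented under it one key for each argument. move_arm: Moves the arm, as the interface text tells. Its arguments: {"type":"object","properties":{"increments":{"type":"array"},"hand":{"type":"number"},"squeeze":{"type":"number"}},"required":["increments"]}

```bash
mkdir -p pics; ls
python3 - <<'E'
from bench import ctrl
import cv2, numpy as np
s=ctrl.read_state(); print(s); print(ctrl.grip_depth)
for n in ("scene","top","wrist"):
    im,d=ctrl.get_image(n); cv2.imwrite(f"pics/{n}0.png",im[:,:,::-1]); np.save(f"pics/{n}0.npy",d)
    print(n,ctrl.camera_info(n))
E
```

```text
pics
{'clock': 0.0, 'q': array([-8.26843980e+01,  1.40835793e+01,  8.93254979e+01, -1.24640369e-03,
        7.67021565e+01, -9.97343381e+00]), 'qd': array([ 0.0771783 ,  0.08743345,  0.06507991,  0.07343099, -0.02694894,
        0.04398362]), 'joint_torque': array([ 1.79532170e-03, -4.15830266e+01, -3.14605272e+01,  6.86094677e-02,
        3.32837063e-02, -1.37074253e-04]), 'eef_pos': array([ 193.11461473, -620.00814212,  204.3458956 ]), 'ee_rot': array([170.6510545 ,  89.88875966,  97.94037819]), 'contact_force': array([0.22223635, 0.42721406, 0.25942751]), 'wrist_torque': array([-0.02159446,  0.01184819,  0.010764  ]), 'opening': 93.90792929363289}
18.8
scene {'fovy': 43.5315594987371, 'cx': 286.6763812686444, 'cy': 206.73037917662234, 'cam_to_world': array([[ 8.74181903e-01,  3.68038908e-01, -3.16785989e-01,
         9.30704090e+02],
       [ 4.85516519e-01, -6.74431319e-01,  5.56251837e-01,
        -8.79643706e+02],
       [-8.92807386e-03, -6.40070120e-01, -7.68264623e-01,
         1.33911688e+03],
       [ 0.00000000e+00,  0.00000000e+00,  0.00000000e+00,
         1.00000000e+0
[... 183 characters left out ...]
02],
       [-9.99481829e-01,  2.41180940e-02, -2.13164437e-02,
         2.14939292e+01],
       [ 1.92372165e-02, -8.33816479e-02, -9.96331988e-01,
         1.51611452e+03],
       [ 0.00000000e+00,  0.00000000e+00,  0.00000000e+00,
         1.00000000e+00]])}
wrist {'fovy': 71.91473563122594, 'cx': 275.5093681816891, 'cy': 206.77178825754442, 'hand_eye': array([[ 2.07299181e-04, -2.38679234e-01,  9.71098440e-01,
        -1.79175375e+02],
       [-3.85150083e-04, -9.71098408e-01, -2.38679144e-01,
         6.89728937e+01],
       [ 9.99999904e-01, -3.24540653e-04, -2.93235232e-04,
        -1.24631201e+00],
       [ 0.00000000e+00,  0.00000000e+00,  0.00000000e+00,
         1.00000000e+00]])}
```

View pics/scene0.png

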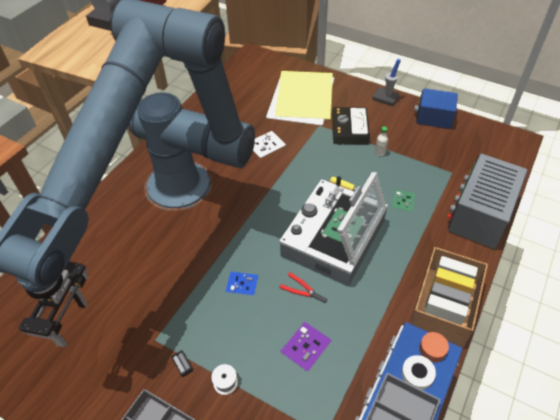

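View pics/top0.png

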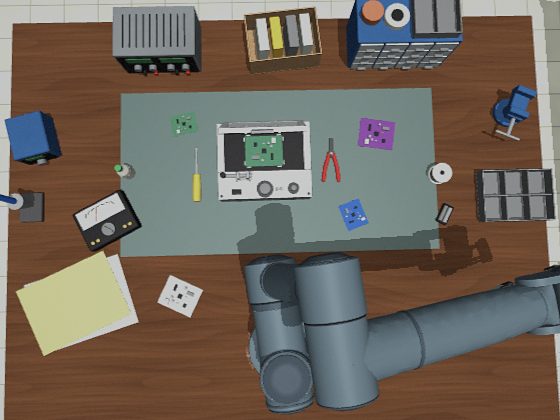

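```bash
cat > h.py <<'E'
from bench import ctrl
import cv2, numpy as np
def K(i,h=420):
    f=h/2/np.tan(np.radians(i['fovy']/2)); return f,i['cx'],i['cy']
def cloud(n,d,T=None):
    i=ctrl.camera_info(n); f,cx,cy=K(i)
    v,u=np.mgrid[:d.shape[0],:d.shape[1]]
    p=np.stack([(u-cx)/f*d,(v-cy)/f*d,d],-1)
    T=i['cam_to_world'] if T is None else T
    return p@T[:3,:3].T+T[:3,3]
def pix(n,P,T=None):
    i=ctrl.camera_info(n); f,cx,cy=K(i); T=i['cam_to_world'] if T is None else T
    c=(np.asarray(P)-T[:3,3])@T[:3,:3]
    return np.stack([c[...,0]/c[...,2]*f+cx,c[...,1]/c[...,2]*f+cy],-1)
E
python3 - <<'E'
from h import *
im=cv2.imread('pics/top0.png');d=np.load('pics/top0.npy')
P=cloud('top',d)
cv2.imwrite('pics/topz.png',cv2.resize(im[105:215,205:325],None,fx=6,fy=5.4,interpolation=cv2.INTER_CUBIC))
im2=cv2.imread('pics/scene0.png')
cv2.imwrite('pics/scenez.png',cv2.resize(im2[160:290,265:405],None,fx=5,fy=4.6,interpolation=cv2.INTER_CUBIC))
# deck points
r=P[105:215,205:325].reshape(-1,3); c=im[105:215,205:325].reshape(-1,3)
m=(abs(r[:,2]-85)<4)
print(m.sum(), np.percentile(r[m],[1,50,99],axis=0))
for u,v in [(265,188),(292,188),(222,175),(237,191),(220,198),(308,195),(265,150),(220,125),(309,125),(226,180)]:
    print(u,v,P[v,u].round(1),im[v,u])
print('bench',P[230,160], P[120,150])
E
```

```text
3203 [[456.07095876 -93.36332002  81.09294381]
 [536.73552531  41.83592191  84.8016005 ]
 [668.04169819 183.2884667   88.85655379]]
265 188 [481.9  43.8 109.4] [150 149 147]
292 188 [480.9 -36.  102.2] [154 154 152]
222 175 [518.8 165.9 142.2] [57 56 56]
237 191 [476.1 126.8  99.9] [56 56 57]
220 198 [457.8 178.8  86.1] [205 206 205]
308 195 [460.5 -83.9  85.6] [208 208 207]
265 150 [600.   41.6  83.7] [59 62 56]
220 125 [678.9 175.4  86.4] [183 184 182]
309 125 [674.3 -93.7  81.8] [174 177 170]
226 180 [512.4 160.8  78.5] [199 200 199]
bench [369.71179644 377.63148052  -1.55358135] [720.64776738 406.85343209   2.29197869]
```

View pics/topz.png

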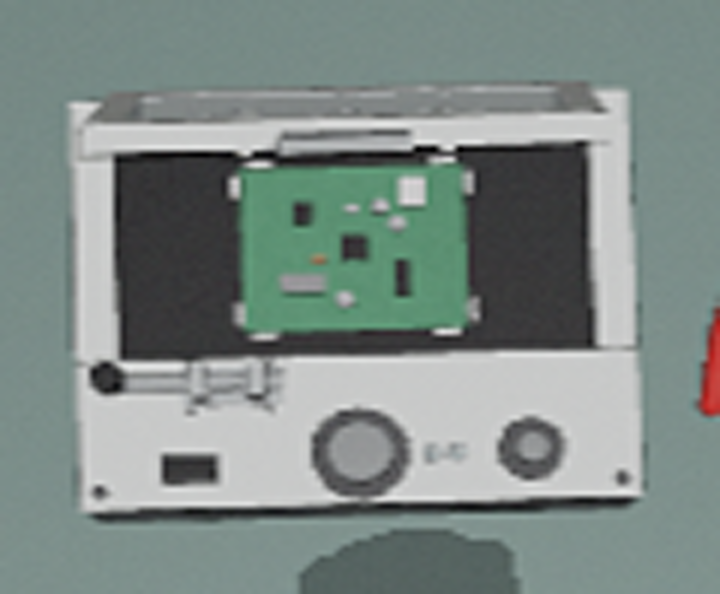

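View pics/scenez.png

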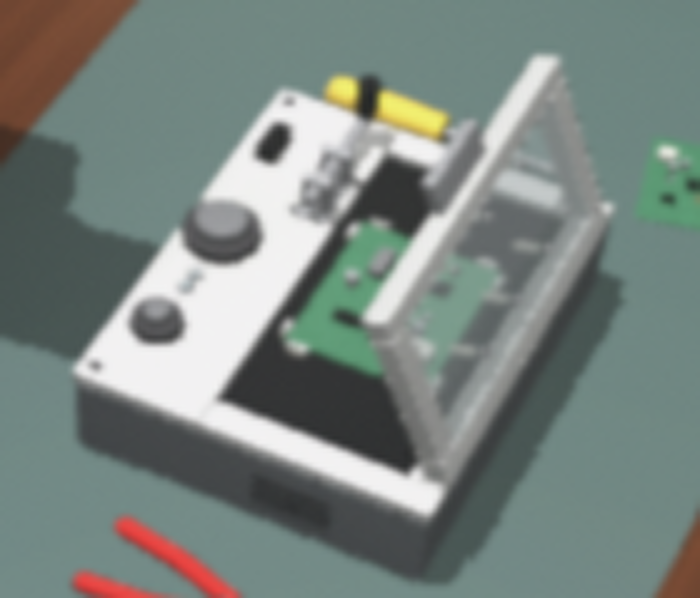

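Run:
```python
from h import *
from scipy.optimize import least_squares
tz=lambda a,b:(205+a/6-.4,105+b/5.4-.4)
sz=lambda a,b:(265+a/5-.4,160+b/4.6-.4)
obs=[('top',(-88,0,103),tz(360,450)),('top',(-88,-85,102),tz(534,446)),('top',(-115,140,85),tz(83,514)),('top',(-115,-140,85),tz(641,497)),('top',(115,140,85),tz(70,103)),('top',(115,-140,85),tz(628,92)),
('scene',(-88,0,103),sz(225,220)),('scene',(-88,-85,102),sz(158,312)),('scene',(-115,140,85),sz(287,90)),('scene',(-115,-140,85),sz(76,372)),('scene',(115,-140,85),sz(430,517))]
def T(p,P):
    c,s=np.cos(p[2]),np.sin(p[2]);P=np.asarray(P,float)
    return np.stack([p[0]+c*P[...,0]-s*P[...,1],p[1]+s*P[...,0]+c*P[...,1],P[...,2]],-1)
def res(p,cams=('top','scene')): return np.concatenate([pix(n,T(p,P))-o for n,P,o in obs if n in cams])
for cams in (('top',),('scene',),('top','scene')):
    r=least_squares(lambda p:res(p,cams),[570,40,0.],loss='soft_l1'); print(cams,r.x,np.degrees(r.x[2]));print(res(r.x,cams).reshape(-1,2).round(1).tolist())
p=r.x
# lid: corners of upper front edge at angle a
lo=[('top',120,tz(80,158)),('top',-120,tz(608,140)),('scene',120,sz(530,62)),('scene',-120,sz(372,318))]
for a in np.radians([70,75,80,85,90,95,100,105]):
    # lower face front edge: relative hinge (-140, -2)
    def pt(y,z): 
        x=-140; return (105+x*np.cos(a)+z*np.sin(a),y,90-x*np.sin(a)+z*np.cos(a))
    print(np.degrees(a),[ (pix(n,T(p,pt(y,-2)))-o).round(1).tolist() for n,y,o in lo])
for n,P in (('knob',(-48,124,143)),('start',(-88,0,103)),('relay',(-88,70,101))):
    print(n,T(p,P),pix('top',T(p,P)))
d=np.load('pics/scene0.npy');C=cloud('scene',d)[160:290,265:405].reshape(-1,3)
print(C[C[:,2]>200][:, :].round(0)[::10], C[:,2].max())
```

```text
('top',) [5.69518669e+02 4.53578502e+01 6.82216171e-03] 0.39088107325197957
[[0.1, 0.5], [-0.2, 0.4], [-0.3, -0.3], [0.4, -0.0], [0.2, -0.0], [-0.2, -0.5]]
('scene',) [5.72377345e+02 4.55988420e+01 1.13810146e-03] 0.06520841040678996
[[0.0, 0.3], [0.2, -0.1], [-0.0, -0.1], [-0.3, -0.1], [0.1, 0.1]]
('top', 'scene') [5.70729473e+02 4.55948529e+01 5.83172719e-03] 0.33413335547914697
[[-0.0, 0.1], [-0.3, -0.0], [-0.4, -0.7], [0.3, -0.4], [0.2, -0.5], [-0.3, -0.9], [-0.5, 0.2], [-0.2, -0.2], [-0.8, -0.3], [-0.7, -0.1], [-0.1, -0.2]]
70.0 [[0.4, -1.5], [0.1, -0.5], [1.8, -1.2], [-1.6, 0.7]]
75.0 [[0.1, -6.0], [0.1, -5.0], [5.7, -0.7], [2.4, 1.5]]
80.0 [[-0.1, -10.6], [-0.0, -9.6], [9.6, 0.0], [6.6, 2.5]]
85.0 [[-0.3, -15.1], [-0.1, -14.1], [13.6, 1.0], [10.8, 3.9]]
90.0 [[-0.4, -19.6], [-0.3, -18.5], [17.6, 2.3], [15.1, 5.5]]
95.0 [[-0.5, -24.0], [-0.4, -22.9], [21.5, 3.9], [19.4, 7.3]]
100.0 [[-0.5, -28.2], [-0.6, -27.1], [25.4, 5.7], [23.6, 9.4]]
105.00000000000001 [[-0.5, -32.2], [-0.8, -31.1], [29.2, 7.7], [27.7, 11.7]]
knob [522.00715958 169.31282307 143.        ] [220.75608202 173.8
[... 2574 characters left out ...]
6.390e+02 -3.400e+01  2.210e+02]
 [ 6.350e+02 -4.400e+01  2.240e+02]
 [ 6.300e+02 -4.500e+01  2.180e+02]
 [ 6.250e+02 -5.500e+01  2.220e+02]
 [ 6.440e+02 -2.800e+01  2.030e+02]
 [ 6.430e+02 -4.100e+01  2.130e+02]
 [ 6.400e+02 -5.600e+01  2.240e+02]
 [ 6.320e+02 -6.300e+01  2.220e+02]
 [ 6.260e+02 -6.800e+01  2.200e+02]
 [ 6.460e+02 -4.700e+01  2.090e+02]
 [ 6.420e+02 -5.700e+01  2.120e+02]
 [ 6.410e+02 -6.200e+01  2.130e+02]
 [ 6.420e+02 -6.500e+01  2.130e+02]
 [ 6.430e+02 -6.400e+01  2.080e+02]
 [ 6.440e+02 -6.900e+01  2.100e+02]
 [ 6.400e+02 -7.100e+01  2.010e+02]
 [ 9.310e+02 -8.800e+02  1.339e+03]
 [ 9.310e+02 -8.800e+02  1.339e+03]
 [ 9.310e+02 -8.800e+02  1.339e+03]] 1339.1168765707766
```

```bash
cat >> h.py <<'E'
from scipy.spatial.transform import Rotation as Ro
def tool():
    s=ctrl.read_state(); R=Ro.from_euler('xyz',s['ee_rot'],degrees=True).as_matrix(); return s,np.array(s['eef_pos']),R
J=np.array([570.7,45.6,0.]);YAW=np.radians(.33)
def jw(P):
    c,s=np.cos(YAW),np.sin(YAW);return J+np.array([c*P[0]-s*P[1],s*P[0]+c*P[1],P[2]])
def wj(P):
    c,s=np.cos(YAW),np.sin(YAW);D=np.asarray(P)-J;return np.array([c*D[0]+s*D[1],-s*D[0]+c*D[1],D[2]])
def to(P):
    s,p,R=tool(); return R.T@(np.asarray(P)-p)/1000
E
python3 - <<'E'
from h import *
s,p,R=tool();print(R.round(3));print(to(jw([135,0,330])), jw([135,0,330]))
E
```

```text
[[-0.     0.955  0.297]
 [ 0.001  0.297 -0.955]
 [-1.     0.    -0.001]]
[-0.12453506  0.68753074 -0.48426083] [705.69776084  46.37753988 330.        ]
```

View pics/wrist0.png

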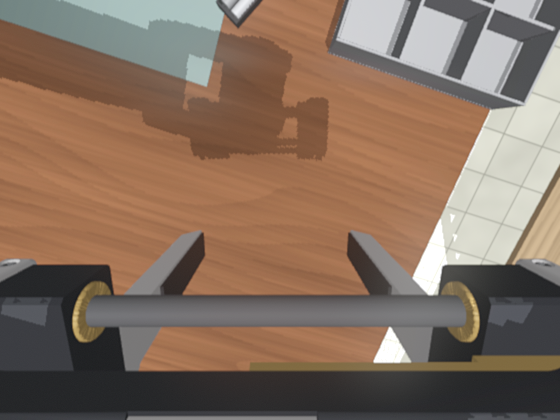

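Call:
move_arm:
  increments:
    - [[-0.06,0,0],0.1]
    - [[-0.125,0,0],0.2]
    - [[-0.125,0.05,-0.035],0.3]
    - [[-0.125,0.1,-0.07],0.302]
    - [[-0.125,0.15,-0.105],0.302]
    - [[-0.125,0.2,-0.14],0.302]
    - [[-0.125,0.25,-0.175],0.302]
    - [[-0.125,0.3,-0.21],0.302]
    - [[-0.125,0.35,-0.245],0.302]
    - [[-0.125,0.4,-0.28],0.302]
  hand: 1
  squeeze: 20

```text
clock: 1.4
eef_pos: [492.7, -232.6, 330.3]
ee_rot: [-102.7, 90.0, 167.3]
contact_force: [0.5, -0.8, -0.3]
opening: 0.8
```

Run:
```python
from h import *
s,p,R=tool();print(s['clock'],p,s['opening'],s['contact_force']);print(R.round(3));print(to(jw([135,0,330])),to(jw([135,0,200])))
```

```text
1.4 [ 492.71090836 -232.55231096  330.3056311 ] 0.8453276439493583 [ 0.49304484 -0.8215474  -0.29645063]
[[-0.  1. -0.]
 [ 0. -0. -1.]
 [-1. -0. -0.]]
[ 0.0003013  0.2128892 -0.2790044] [ 0.1303013   0.21289294 -0.27900356]
```

Call:
move_arm:
  increments:
    - [[0,0.035,-0.045],0]
    - [[0,0.07,-0.09],0]
    - [[0,0.105,-0.14],0]
    - [[0,0.14,-0.185],0]
    - [[0,0.18,-0.235],0]
    - [[0,0.213,-0.279],0]
    - [[0.04,0.213,-0.279],0]
    - [[0.08,0.213,-0.279],0]
    - [[0.115,0.213,-0.279],0]
    - [[0.115,0.213,-0.279],0]

```text
clock: 2.65
eef_pos: [702.7, 44.8, 211.1]
ee_rot: [-95.5, 89.5, 174.5]
contact_force: [-0.7, -0.1, 0.2]
opening: 0.6
```

Run:
```python
from h import *
s,p,R=tool();print(s['clock'],p,wj(p),s['contact_force'])
im,d=ctrl.get_image('scene');cv2.imwrite('pics/s1.png',cv2.resize(im[120:290,255:425,::-1],None,fx=3.5,fy=3.5,interpolation=cv2.INTER_CUBIC))
# path of TCP: contact r along lid
for a in [70,60,50,40,30,20,10,5,0]:
    t=np.radians(a);r=125
    print(a,(np.array([105-r*np.cos(t)+13*np.sin(t)+8,0,90+r*np.sin(t)+13*np.cos(t)])).round(0))
```

```text
2.65 [702.66328749  44.82746074 211.07026887] [131.95664921  -1.53257621 211.07026887] [-0.73324534 -0.13714611  0.21512164]
70 [ 82.   0. 212.]
60 [ 62.   0. 205.]
50 [ 43.   0. 194.]
40 [ 26.   0. 180.]
30 [ 11.   0. 164.]
20 [ -0.   0. 145.]
10 [ -8.   0. 125.]
5 [-10.   0. 114.]
0 [-12.   0. 103.]
```

View pics/s1.png

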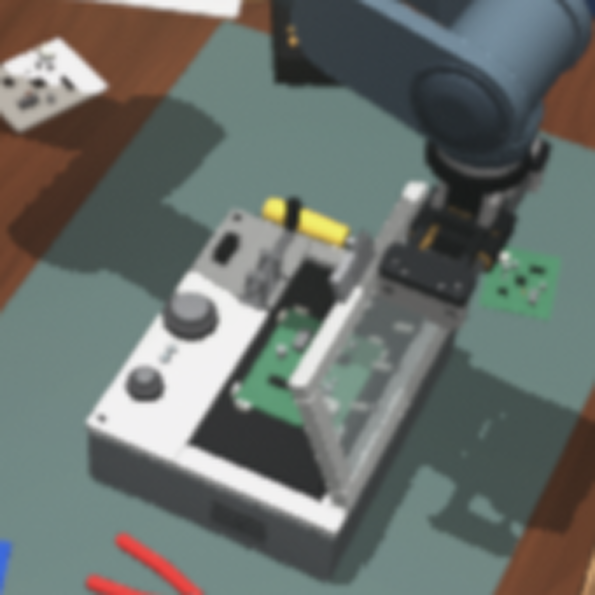

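Call:
move_arm:
  increments:
    - [[0,-0.025,0],0]
    - [[0.003,-0.045,0],0]
    - [[0.005,-0.057,0],0]
    - [[0.008,-0.066,0],0]
    - [[0.01,-0.073,0],0]
    - [[0.015,-0.083,0],0]
    - [[0.021,-0.092,0],0]
    - [[0.028,-0.101,0],0]
    - [[0.035,-0.109,0],0]
    - [[0.035,-0.109,0],0]

```text
clock: 3.95
eef_pos: [594.4, 44.6, 179.4]
ee_rot: [-91.4, 89.8, 178.6]
contact_force: [0.2, -0.6, 1.1]
opening: 0.7
```

Run:
```python
from h import *
s,p,R=tool();print(s['clock'],p,wj(p),s['contact_force'],R.round(3).tolist())
im,d=ctrl.get_image('scene');cv2.imwrite('pics/s2.png',cv2.resize(im[120:290,255:425,::-1],None,fx=3.5,fy=3.5,interpolation=cv2.INTER_CUBIC))
```

```text
3.95 [594.36154403  44.57867074 179.37215045] [ 23.65526917  -1.15759228 179.37215045] [ 0.22566141 -0.56944982  1.13030333] [[-0.004, 1.0, -0.0], [0.0, -0.0, -1.0], [-1.0, -0.004, -0.0]]
```

View pics/s2.png

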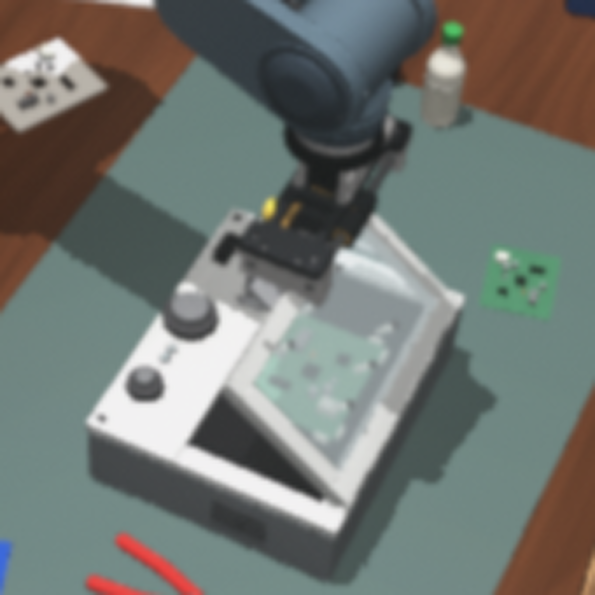

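Call:
move_arm:
  increments:
    - [[0.008,-0.008,0],0]
    - [[0.016,-0.015,0],0]
    - [[0.025,-0.021,0],0]
    - [[0.035,-0.026,0],0]
    - [[0.045,-0.03,0],0]
    - [[0.055,-0.034,0],0]
    - [[0.062,-0.035,0],0]
    - [[0.068,-0.036,0],0]
    - [[0.072,-0.036,0],0]
    - [[0.072,-0.036,0],0]

```text
clock: 5.25
eef_pos: [559.5, 44.8, 107.6]
ee_rot: [-117.4, 89.9, 152.6]
contact_force: [0.8, -0.0, -0.4]
opening: 0.5
```

Run:
```python
from h import *
s,p,R=tool();print(s['clock'],p,wj(p),s['contact_force'],R.round(3).tolist())
im,d=ctrl.get_image('scene');cv2.imwrite('pics/s3.png',cv2.resize(im[120:290,255:425,::-1],None,fx=3.5,fy=3.5,interpolation=cv2.INTER_CUBIC))
```

```text
5.25 [559.51997943  44.78641502 107.62740323] [-11.18452102  -0.74917955 107.62740323] [ 0.76762441 -0.03493597 -0.43236615] [[-0.001, 1.0, -0.0], [0.001, -0.0, -1.0], [-1.0, -0.001, -0.001]]
```

View pics/s3.png

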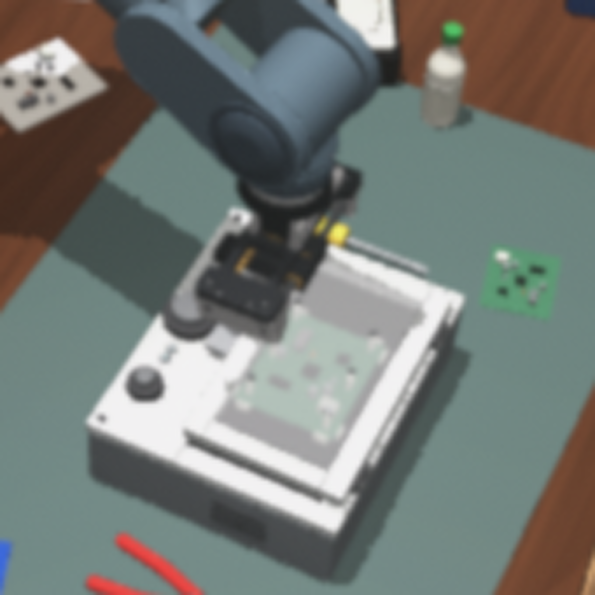

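Call:
move_arm:
  increments:
    - [[0.002,0,0],0]
    - [[0.003,0,0],0]
    - [[0.004,0,0],0]
    - [[0.005,0,0],0]
    - [[0.005,0,0],0]

```text
clock: 5.92
eef_pos: [559.8, 44.7, 103.3]
ee_rot: [-120.6, 90.0, 149.4]
contact_force: [-1.0, 0.2, 2.3]
opening: 0.3
```

Call:
move_arm:
  increments:
    - [[0.001,0,0],0]
    - [[0.002,0,0],0]
    - [[0.002,0,0],0]
    - [[0.002,0,0],0]

```text
clock: 6.42
eef_pos: [559.9, 44.7, 103.1]
ee_rot: [-93.3, 89.9, 176.7]
contact_force: [-7.6, 0.2, 13.1]
opening: 0.3
```

Call:
move_arm:
  increments:
    - [[-0.03,0,0],0]
    - [[-0.08,0,0],0]
    - [[-0.08,-0.01,-0.05],0]
    - [[-0.08,-0.02,-0.1],0]
    - [[-0.08,-0.037,-0.15],0]
    - [[-0.08,-0.037,-0.168],0]
    - [[-0.08,-0.037,-0.168],0]

```text
clock: 7.3
eef_pos: [523.3, 212.9, 181.2]
ee_rot: [30.9, 90.0, -59.0]
contact_force: [0.2, -0.9, -0.1]
opening: 0.3
```

Run:
```python
from h import *
s,p,R=tool();print(s['clock'],p,wj(p),s['contact_force'],R.round(3).tolist())
im,d=ctrl.get_image('scene');cv2.imwrite('pics/s4.png',cv2.resize(im[120:290,255:425,::-1],None,fx=3.5,fy=3.5,interpolation=cv2.INTER_CUBIC))
im,d=ctrl.get_image('wrist');cv2.imwrite('pics/w4.png',im[:,:,::-1])
print(to(jw([-48,160,124])))
```

```text
7.3 [523.25741386 212.91850637 181.18063223] [-46.47811916 167.58897933 181.18063223] [ 0.16711821 -0.86671376 -0.08683071] [[0.0, 1.0, 0.001], [-0.0, 0.001, -1.0], [-1.0, 0.0, 0.0]]
[ 0.05724593 -0.00178836  0.00622253]
```

View pics/s4.png

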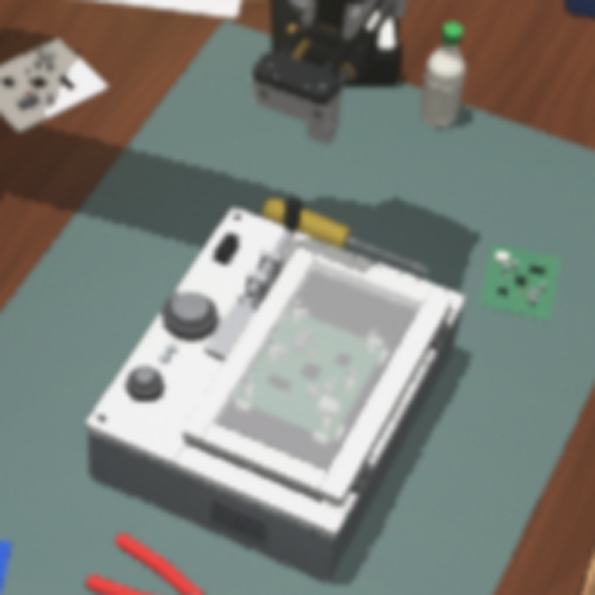

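View pics/w4.png

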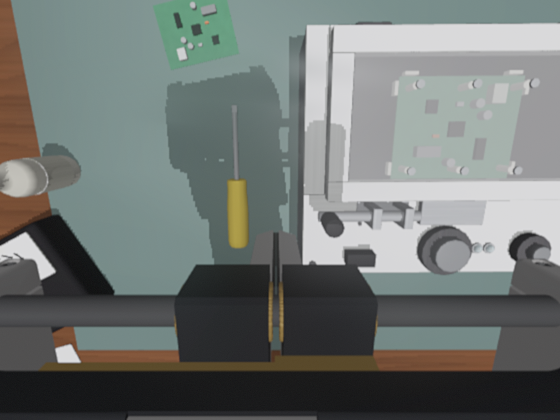

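Run:
```python
from h import *
i=ctrl.camera_info('wrist');f,cx,cy=K(i);s,p,R=tool()
def ray(u,v,z):
    d=np.array([(u-cx)/f,(v-cy)/f,1]);H=i['hand_eye']
    o=R@H[:3,3]+p;d=R@H[:3,:3]@d;return wj(o+d*(z-o[2])/d[2])
print('knob',ray(334,227,143),'start',ray(450,253,103),'stop',ray(538,250,102))
im=cv2.imread('pics/w4.png');cv2.imwrite('pics/w4z.png',im[180:300,290:560].repeat(2,0).repeat(2,1))
```

```text
knob [-47.73969656 121.44538796 143.        ] start [-87.42699792   1.46065359 103.        ] stop [-85.39411643 -82.72891853 102.        ]
```

View pics/w4z.png

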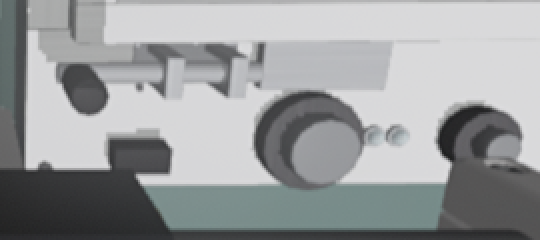

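Call:
move_arm:
  increments:
    - [[0.03,-0.002,0],0]
    - [[0.057,-0.002,0],0]
    - [[0.057,-0.002,0.01],0]
    - [[0.057,-0.002,0.018],0]
    - [[0.057,-0.002,0.024],0]
    - [[0.057,-0.002,0.03],0]
    - [[0.057,-0.002,0.036],0]
    - [[0.057,-0.002,0.042],0]
    - [[0.057,-0.002,0.048],0]
    - [[0.057,-0.002,0.05],0]

```text
clock: 8.65
eef_pos: [521.1, 162.3, 124.5]
ee_rot: [117.8, 90.0, 27.8]
contact_force: [1.7, 3.2, 2.4]
opening: 0.6
```

Call:
move_arm:
  increments:
    - [[0,0,0.003],0]
    - [[0,0,0.005],0]
    - [[0,0,0.007],0]
    - [[0,0,0.009],0]
    - [[0,0,0.009],0]

```text
clock: 9.28
eef_pos: [521.0, 155.0, 124.6]
ee_rot: [171.8, 89.8, 81.8]
contact_force: [0.8, 8.0, 1.2]
opening: 0.2
```

Call:
move_arm:
  increments:
    - [[0,0,0.001],0]
    - [[0,0,0.002],0]
    - [[0,0,0.002],0]
    - [[0,0,0.002],0]

```text
clock: 9.78
eef_pos: [521.0, 154.8, 124.7]
ee_rot: [172.3, 89.6, 82.2]
contact_force: [1.3, 14.5, 1.9]
opening: 0.7
```

Call:
move_arm:
  increments:
    - [[0,0,-0.02],0]
    - [[-0.04,0,-0.02],0]
    - [[-0.065,0,-0.02],0]
    - [[-0.065,-0.02,0.03],0]
    - [[-0.065,-0.038,0.08],0]
    - [[-0.065,-0.038,0.108],0]
    - [[-0.065,-0.038,0.108],0]
    - [[-0.065,-0.038,0.108],0]

```text
clock: 10.78
eef_pos: [482.7, 44.2, 189.1]
ee_rot: [-84.8, 89.9, -174.7]
contact_force: [-0.3, 0.8, -1.5]
opening: 0.4
```

Run:
```python
from h import *
s,p,R=tool();print(s['clock'],p,wj(p),s['contact_force'],R.round(3).tolist())
im,d=ctrl.get_image('scene');cv2.imwrite('pics/s5.png',cv2.resize(im[120:290,255:425,::-1],None,fx=3.5,fy=3.5,interpolation=cv2.INTER_CUBIC))
im,d=ctrl.get_image('wrist');cv2.imwrite('pics/w5.png',im[:,:,::-1])
print(to(jw([-88,0,110])))
```

```text
10.775 [482.6853512   44.16244329 189.07082672] [-88.02146865  -0.93060768 189.07082672] [-0.29427216  0.75905277 -1.47942233] [[-0.001, 1.0, 0.0], [-0.0, 0.0, -1.0], [-1.0, -0.001, 0.0]]
[ 7.91539668e-02 -3.61885779e-05 -5.89830076e-04]
```

View pics/s5.png

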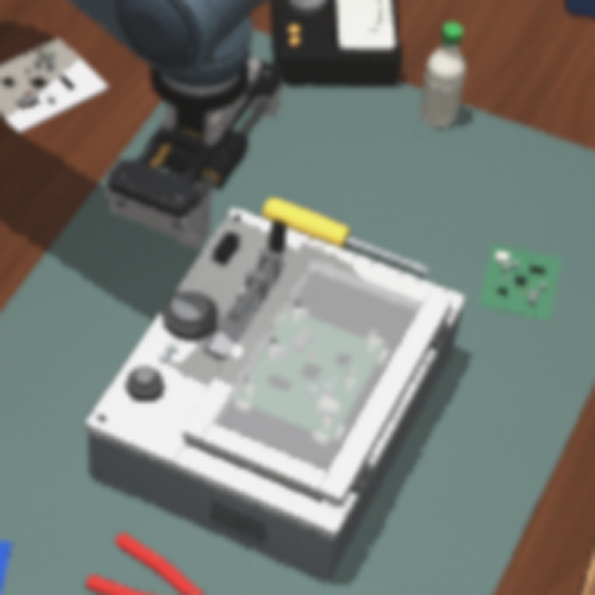

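View pics/w5.png

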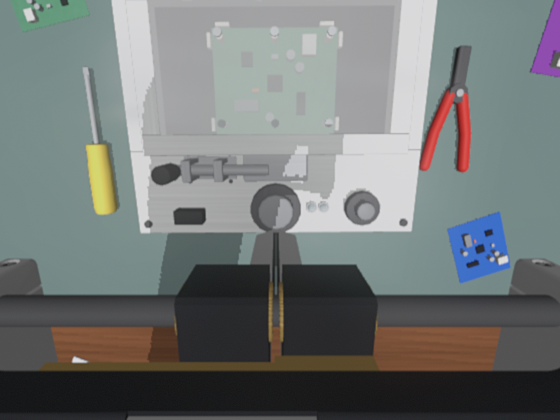

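Call:
move_arm:
  increments:
    - [[0.04,0,0],0]
    - [[0.07,0,0],0]
    - [[0.083,0,0],0]
    - [[0.087,0,0],0]
    - [[0.09,0,0],0]
    - [[0.092,0,0],0]
    - [[0.093,0,0],0]
    - [[0.093,0,0],0]

```text
clock: 11.88
eef_pos: [483.6, 44.0, 100.8]
ee_rot: [-113.1, 90.0, 157.0]
contact_force: [-14.0, 2.7, 24.8]
opening: 0.0
```

Run:
```python
from h import *
s,p,R=tool();print(s['clock'],p,wj(p),s['contact_force'],s['wrist_torque'],R.round(3).tolist())
im,d=ctrl.get_image('scene');cv2.imwrite('pics/s6.png',cv2.resize(im[120:290,255:425,::-1],None,fx=3.5,fy=3.5,interpolation=cv2.INTER_CUBIC))
im,d=ctrl.get_image('wrist');cv2.imwrite('pics/w6.png',im[:,:,::-1])
for _ in range(3):
    s,p,R=tool();print(p,s['contact_force'])
```

```text
11.875 [483.60749545  43.96738723 100.79867455] [-87.10046313  -1.13097164 100.79867455] [-14.03005672   2.72753404  24.80611792] [ 0.51636733  2.83808829 -0.0040991 ] [[-0.001, 1.0, 0.0], [0.0, 0.0, -1.0], [-1.0, -0.001, -0.0]]
[483.61721169  43.98132894 100.83183626] [-13.42776412   2.215934    25.64038407]
[483.61721169  43.98132894 100.83183626] [-13.42776412   2.215934    25.64038407]
[483.61721169  43.98132894 100.83183626] [-13.42776412   2.215934    25.64038407]
```

View pics/s6.png

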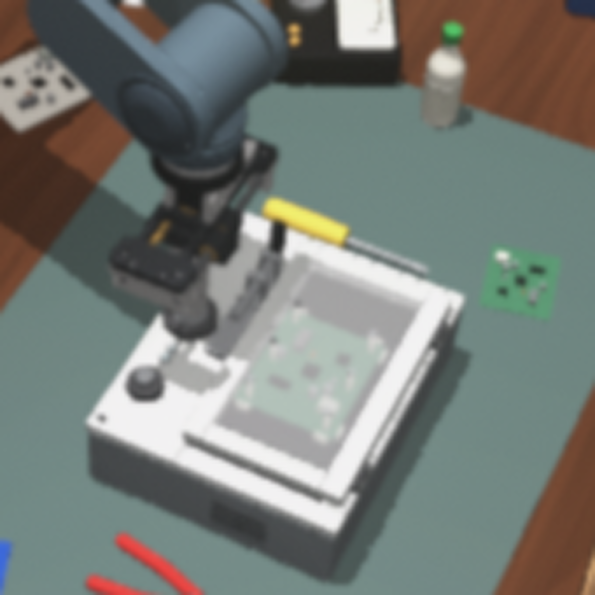

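View pics/w6.png

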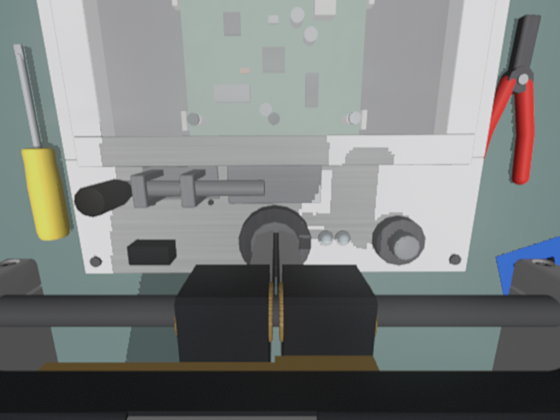

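Call:
move_arm:
  increments:
    - [[-0.03,0,0],0]
    - [[-0.09,0,0],0]
    - [[-0.09,0.02,0.1],0]
    - [[-0.09,0.02,0.1],0]
    - [[-0.09,0.02,0.1],0]

```text
clock: 12.6
eef_pos: [504.2, -58.7, 187.9]
ee_rot: [66.4, 89.8, -23.9]
contact_force: [0.3, -0.4, 0.8]
opening: 0.5
```

Run:
```python
from h import *
s,p,R=tool();print(s['clock'],p,wj(p),s['contact_force'],s['wrist_torque'])
im,d=ctrl.get_image('wrist');cv2.imwrite('pics/w7.png',im[:,:,::-1])
i=ctrl.camera_info('wrist');T=np.eye(4);T[:3,:3]=R;T[:3,3]=p;T=T@i['hand_eye']
C=cloud('wrist',d,T);Q=(C-J).reshape(-1,3);c,sn=np.cos(YAW),np.sin(YAW)
Q=np.stack([c*Q[:,0]+sn*Q[:,1],-sn*Q[:,0]+c*Q[:,1],Q[:,2]],1)
def prof(y0,z0):
  r=np.hypot(Q[:,0]+88,Q[:,1]-y0)
  for a in range(0,32,2):
    m=(r>=a)&(r<a+2)&(Q[:,2]>70)&(Q[:,2]<130)
    if m.sum(): print(a,m.sum(),np.percentile(Q[m,2],[10,50,90]).round(1))
prof(0,103); print('stop');prof(-85,102)
for n,x,y in(('lid',-25,0),('lid',-25,-60),('lid',-25,70),('lid',90,0),('deck',-100,-50),('deck',-105,120)):
  m=(abs(Q[:,0]-x)<6)&(abs(Q[:,1]-y)<6);print(n,x,y,m.sum(),np.median(Q[m,2]) if m.sum() else 0)
cv2.imwrite('pics/w7z.png',cv2.resize(im[130:300,100:500,::-1],None,fx=2,fy=2,interpolation=cv2.INTER_CUBIC))
```

```text
12.6 [504.18007646 -58.67253139 187.85180066] [ -67.11938356 -103.88767675  187.85180066] [ 0.33239072 -0.41320791  0.80966134] [ 0.01597466 -0.03057296  0.00042263]
0 14 [106.1 106.9 107.5]
2 40 [106.  106.9 107.7]
4 68 [106.2 106.9 107.6]
6 92 [106.2 106.8 107.5]
8 119 [106.  106.8 107.9]
10 138 [106.  106.8 107.7]
12 188 [106.  106.8 107.6]
14 291 [ 98.5 105.8 107.2]
16 186 [ 96.2  97.6 106. ]
18 159 [96.1 96.8 97.7]
20 205 [96.  96.7 97.7]
22 440 [86.4 96.1 97.4]
24 265 [84.3 87.5 96.5]
26 155 [84.1 84.9 85.9]
28 199 [84.1 84.8 96.7]
30 232 [84.2 85.2 96.8]
stop
0 9 [105.  105.5 106.6]
2 29 [104.9 105.7 106.6]
4 43 [104.6 105.5 106.7]
6 80 [100.8 104.9 106.1]
8 92 [ 96.2  98.1 104.8]
10 82 [95.8 96.8 97.6]
12 117 [96.  96.7 97.6]
14 181 [87.8 96.2 97.4]
16 178 [84.1 86.2 96.4]
18 128 [83.9 84.9 85.8]
20 169 [84.2 85.  85.9]
22 192 [84.  84.9 85.6]
24 220 [83.9 84.8 85.7]
26 236 [84.  84.8 85.7]
28 248 [83.9 84.8 85.6]
30 257 [84.1 84.8 85.6]
lid -25 0 172 102.9908351128527
lid -25 -60 175 102.96489409043505
lid -25 70 175 102.88646780374069
lid 90 0 246 103.23318892895165
deck -100 -50 128 84.83687855590836
deck -105 120 132 84.84240055555185
```

View pics/w7.png

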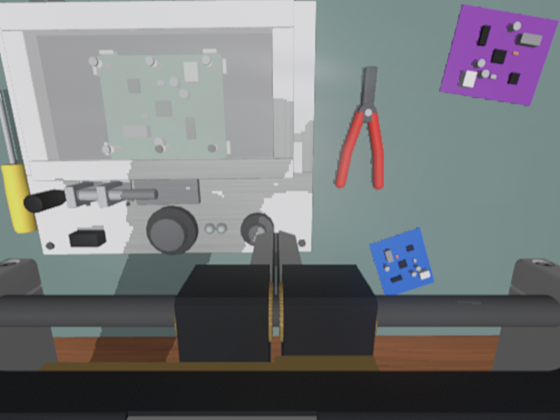

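Run:
```python
from h import *
s,p,R=tool()
im,d=ctrl.get_image('wrist')
i=ctrl.camera_info('wrist');T=np.eye(4);T[:3,:3]=R;T[:3,3]=p;T=T@i['hand_eye']
C=cloud('wrist',d,T);Q=(C-J).reshape(-1,3);c,sn=np.cos(YAW),np.sin(YAW)
Q=np.stack([c*Q[:,0]+sn*Q[:,1],-sn*Q[:,0]+c*Q[:,1],Q[:,2]],1)
m=(abs(Q[:,0]+48)<20)&(Q[:,1]>60)&(Q[:,1]<150)&(Q[:,2]>139)&(Q[:,2]<150)
print('knob top',m.sum(),np.median(Q[m],0),Q[m].min(0),Q[m].max(0))
m=(abs(Q[:,0]+48)<8)&(Q[:,1]>-30)&(Q[:,1]<40)&(Q[:,2]>105)&(Q[:,2]<116)
print('bolt tip',m.sum(),Q[m].min(0))
im2,d2=ctrl.get_image('top');cv2.imwrite('pics/top7.png',im2[:,:,::-1])
```

```text
knob top 348 [-48.43350085  88.77473507 142.65009223] [-56.03140324  82.12026276 139.00244919] [-41.00291886  98.39457682 144.65148817]
bolt tip 419 [-53.78231559   6.30549774 105.01335572]
```

View pics/top7.png

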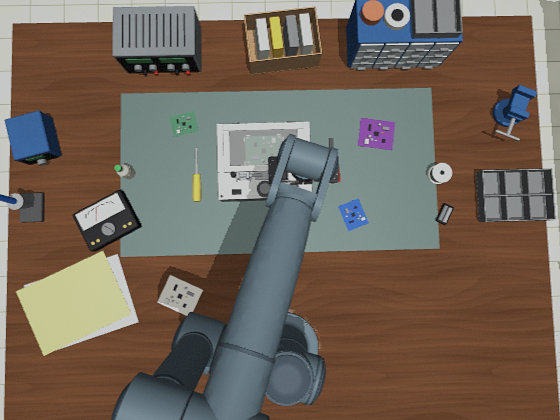

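```bash
python3 -c "
from bench import ctrl
print(ctrl.close_job())"
```

```text
the job is handed in; nothing more can be done
None
```

I shut the lid with closed fingertips, pushed the bolt across, pressed the start button and let it come up. I then handed the job in at about 13 s on the robot's clock. No verdict was reported.

Last checks:
- **Lid:** it stopped hard under 13 N, and depth readings put its upper face level at 103 mm, so it is shut.
- **Bolt:** it stopped hard under 14.5 N. The knob now stands at jig y of about 89 mm, where 90 mm is fully across, and the bolt lies over the lip.
- **Start button:** the fingertips stopped at 100.8 mm under 25 N. Afterwards its top read 106.8 mm, about 6 mm of travel, so it was fully pressed and is up again.
- **Everything else:** the stop button was not touched. In the pictures the board is in its nest, and I saw nothing on the bench moved, though I did not measure positions. The arm was clear of everything at hand-in.

**Disagreement:** both buttons' tops measured about 4 mm higher than stated, at 107 mm instead of 103 mm for start and 105.6 mm instead of 102 mm for stop. The deck and lid heights matched. The point where the start button stopped fits the measured height, not the stated one.

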